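# Shut and bolt the packed parts case

### The job

One of the two steel cases has been packed with metal parts: push its lid all the way down shut with your fingertips, then push its slide bolt by the knob fully across through the staple on the lid, so that the case is locked. Only push: grip and lift nothing, keep both cases standing where they are, and leave the empty case open and unbolted and everything else on the bench alone.

Things in the scene. Friction and masses are not known exactly. Their poses are not given: they have to be found in the camera images.
- packed_case: the case that has been filled: three loose metal parts lie in it. Loose, heavy (2.5 kg) dark steel box, open on top, 130 (x) x 170 (y) x 60 (z) mm, walls 4 mm. Origin: centre of its underside; -x is the front (to the robot at yaw 0), +y its left seen from the robot. On the front a ledge 50 mm deep, top 36 mm up, carries a slide bolt in a channel with rails up to 52 mm
- packed_hinge (a point): middle of that case's lid hinge line, along the case's y at x = +65, z = 60 mm in the case's frame; axes as the case's
- packed_lid (a joint): angle of that lid in rad: 0 flat shut, 1.57 upright, more leaning away from the robot (stop at 1.9). Grey 4 mm sheet reaching 136 mm from the hinge, 176 mm wide; outer face 5 mm beyond the hinge line (65 mm up when shut). Stiff hinge: it stays where it is left and must be pushed all the way down, 2 to 4 N near the free edge
- packed_lid_edge (a point): middle of that lid's free edge, on its outer face; axes turn with the lid (x along it to the hinge, z out of the outer face). A wire staple 4 mm thick sticks out 38 mm past the edge, 21 mm to the case's +y of here, and takes the bolt when the lid is shut
- packed_bolt (a joint): travel of that case's slide bolt in m: 0 fully withdrawn, 0.040 fully shot (at its stop, through the staple). It moves along the case's +y; stiff, about 2 N, and stays where it is left
- packed_knob (a point): centre of the 18 mm ball knob standing up from that bolt on a 10 mm stem, 92 mm above the surface, 24 mm in front of the shut lid's edge; withdrawn it is at x = -95, y = -55 mm in the case's frame. Axes as the case's
- spare_case: the other case, of the same make, empty. Loose, heavy (2.5 kg) dark steel box, open on top, 130 (x) x 170 (y) x 60 (z) mm, walls 4 mm. Origin: centre of its underside; -x is the front (to the robot at yaw 0), +y its left seen from the robot. On the front a ledge 50 mm deep, top 36 mm up, carries a slide bolt in a channel with rails up to 52 mm
- spare_hinge (a point): middle of that case's lid hinge line, along the case's y at x = +65, z = 60 mm in the case's frame; axes as the case's
- spare_lid (a joint): angle of that lid in rad: 0 flat shut, 1.57 upright, more leaning away from the robot (stop at 1.9). Grey 4 mm sheet reaching 136 mm from the hinge, 176 mm wide; outer face 5 mm beyond the hinge line (65 mm up when shut). Stiff hinge: it stays where it is left and must be pushed all the way down, 2 to 4 N near the free edge
- spare_lid_edge (a point): middle of that lid's free edge, on its outer face; axes turn with the lid (x along it to the hinge, z out of the outer face). A wire staple 4 mm thick sticks out 38 mm past the edge, 21 mm to the case's +y of here, and takes the bolt when the lid is shut
- spare_bolt (a joint): travel of that case's slide bolt in m: 0 fully withdrawn, 0.040 fully shot (at its stop, through the staple). It moves along the case's +y; stiff, about 2 N, and stays where it is left
- spare_knob (a point): centre of the 18 mm ball knob standing up from that bolt on a 10 mm stem, 92 mm above the surface, 24 mm in front of the shut lid's edge; withdrawn it is at x = -95, y = -55 mm in the case's frame. Axes as the case's
- channel: U-shaped aluminium channel bracket, 90x32x26 mm, lying loose in the packed case; origin at the centre of its underside
- clip: U-shaped hinge bracket, 60x50x35 mm, lying loose in the packed case; origin at the centre of its underside
- flat_plate: flat drilled plate, 30x90x8 mm, lying loose in the packed case; origin at the centre of its underside
- hex_key: bystander: hex key, 33x93x6 mm, lying between the two cases; origin at the centre of its underside
- wrench: bystander: small spanner, 23x134x9 mm, lying in front of the cases; origin at the centre of its underside
- pliers: bystander: pliers, 66x190x14 mm, at the right; origin at the centre of its underside
- tape_measure: bystander: tape measure, 37x80x69 mm, at the right; origin at the centre of its underside
- screwdriver: bystander: screwdriver, 29x200x30 mm, at the left; origin at the centre of its underside
Things that resemble listed ones, but are neither listed nor needed, are in the scene too. Leave any green look-alike of the channel alone.

How it is judged (in metres and radians):
On the way, in this order (a step that is already met when the one before it is completed fails the run):
1. the packed case's lid is pushed shut (value of joint packed_lid below 0.05 rad), for 0.2 s.
2. its slide bolt is pushed fully across (value of joint packed_bolt above 0.036 m), for 0.2 s.
At the end, for the whole second after the job is handed in: The packed case's lid is shut (within 0.05 rad) and its bolt is shot to within 4 mm of its stop; the parts are still in it; the empty case's lid still stands open (above 1.25 rad) and its bolt is still withdrawn (under 15 mm); the case is at rest (value of joint packed_lid below 0.05 rad and value of joint packed_bolt above 0.036 m and value of joint spare_lid above 1.25 rad and value of joint spare_bolt below 0.015 m and linear speed of packed_case below 0.01 m/s and z of each of channel, clip, flat_plate in the frame of packed_case below 0.05 m and horizontal distance between each of channel, clip, flat_plate and packed_case below 0.11 m); the robot touches nothing.
It fails at once if the bolt is pushed across while the lid is still open (value of joint packed_bolt above 0.018 m and value of joint packed_lid above 0.15 rad).
It fails at once if a case is lifted or tipped, or a part is lifted out of the packed case (height (world z) of any of packed_case, spare_case above 0.012 m or angle between any of packed_case, spare_case's own z axis and vertical above 0.12 rad or height (world z) of any of channel, clip, flat_plate above 0.06 m).
It fails at once if a case is shoved more than 40 mm (distance of any of packed_case, spare_case from where it was at the start of the episode above 0.04 m).
It fails at once if the empty case's lid or bolt is moved (value of joint spare_lid below 1.25 rad or value of joint spare_lid above 1.85 rad or value of joint spare_bolt above 0.015 m).
It fails at once if a bystander is moved more than 30 mm (distance of any of hex_key, wrench, pliers, tape_measure, screwdriver from where it was at the start of the episode above 0.03 m).
It also fails if it takes over 51 s, if anything falls off the work surface, if the arm or the gripper's body presses on something with over 40 N, if the wrist force passes 120 N, or if a joint passes its speed limit or range.

### The arm

A 6-joint arm with a two-finger parallel gripper is mounted at the origin on a cart in front of the work surface, level with it; the furniture and walls round the work are solid. World frame = base frame: x ahead of the robot, y to its left, z up, the work surface at z = 0. Lengths are in mm, angles in rad, forces in N, time in s.
With the tool pointing down it reaches from about 350 to 975 mm from the base axis. Payload 7.1 kg.
Tool frame: the origin (TCP) lies midway between the tips of the shut fingers; the grasp point (between the pads) lies 19 mm behind it (ctrl.grip_point_offset is the distance from the TCP to the grasp point, in mm); z points along the fingers, y is the line along which they close (so a half turn about z gives the same grasp; the last joint's range is limited). The gripper opens to 88 mm and grips with 3 to 60 N. Pads are 20 mm wide; open, the fingers measure 115 mm over their backs; the gripper's body (75 mm by 178 mm) begins 61 mm behind the grasp point.
Start: joints at [1.267, 0.423, 1.63, -0, 1.089, -0.019], TCP at [175.572, 599.816, 222.675] pointing down, gripper open.
Joint ranges: [-3, 3], [-0.9, 2.11], [0.09, 2.58], [-1.31, 4.45], [0.11, 2.69], [-2.54, 2.54]. Speed limits (rad/s): [2.39, 2.39, 3.01, 3.14, 3.14, 3.14].

### API

Orientations are given as a rotation vector (axis times angle).
In Python, from workcell import get_obs, optics, close_job, spotter, ctrl gives the robot as it stands. The module is installed in compiled form; this text tells all that it offers.
- The arm moves only by the tool move_arm, never from a script. Its argument "rows" is a list of rows, each a list of 5 numbers: the shift along the tool's x, y, z in cm, then the turn about the tool's z in degrees, then the opening in per cent of the stroke, from 0 (shut) to 100 (fully open). A call has 1 to 10 rows; each row shifts and turns the commanded pose from where the row before left it, along the tool's axes as they then stand; what a row does not reach is not made up. A row lasts 1/8 s, in which the tool goes at most 62.5 mm and 10.7 degrees, less where a joint would pass 70% of its speed; a pose out of reach is approached as far as the arm can. A call with a gripper value outside its range is refused whole. The fingers move at their own pace and stop on an object; the grip force is fixed at half the most. Time passes only in rows, so rows that do not move let the fingers close. It gives the time, the measured TCP pose, the force, the opening and the grip force at its end, in the units of the state.
- get_obs(): the state, without advancing time (a new reading comes with each control period).
- optics.get_image(name): name is "scene" or "top" or "wrist"; returns the picture (480x640x3 uint8, blue, green, red); there is no depth.
- optics.calibration(name): a dict with "camera_matrix" (3x3 intrinsics, pixels), "xyz" and "orientation" of the camera in the world. Camera axes: x right, y down, z forward; pixel columns grow to the right and rows downward; lengths in mm; the calibration is good to about 2 mm. A picture is of the moment at which its call begins: read the wrist's pose just before it. calibration takes no time and is no camera call; for the wrist camera it gives the pose at the moment of the call.
- close_job(): hands the job in; it is judged then, once.
Trained networks look in the newest picture that a camera, given by its name, has taken for a name from the list of things; names that differ only in an ending like _2 or _b are one class to them, and where a whole thing is asked for, a point or a joint stands for the part that bears it (a point fixed in the world has none). Each returns a list of dicts, best first, with "conf" (0 to 1); they miss things now and then, are a little off and sometimes report something else, mostly with a low value. They report only what shows in the picture. A call takes as long as a camera call. They do not tell look-alikes from the thing itself.
- spotter.find_in(camera, label): "point" ([column, row] in pixels, amid what is visible of it).
- spotter.regions_of(camera, label): "region" (480x640 bool, what is visible of it) and "point" ([column, row] in pixels, amid what is visible of it).
The state is a dict: "t": time; "qpos": joint angles; "qvel": joint speeds; "joint_torque": joint torques, N m; "ee_pos": TCP position; "orientation": TCP orientation; "ft_force": force on the tool from outside, world axes, zero at the start; "moment": the same for the moment, N m; "width": finger opening in mm; "grasp_force": force on a finger pad.
Only numpy, scipy, OpenCV 4.12 (cv2) and the standard library are available. Lean on these libraries where they do the work, as an engineer would, in place of code of your own. Each camera call takes 0.05 s, during which the arm holds its last target. There are 200 camera calls.

## Working session

There is one attempt and no reset: what is moved stays moved. The work goes in short steps, Python scripts to look and compute and a tool call to move; the robot and the scene stay as the last step left them, time stands still between calls to the robot, and variables do not carry over. Pictures are saved under pics/ and viewed, at most 10 in all, crops included, and the job is handed in when it is done.

Besides the shell and the picture viewer there is one more tool, called as a command line: name --pt "numbers of a row" for each row, then --argument value for the rest. move_arm: Moves the arm, as the interface text tells. Its arguments: {"type":"object","properties":{"rows":{"type":"array","items":{"type":"array","items":{"type":"number"}}}},"required":["rows"]}

```bash
mkdir -p pics
cat > h.py <<'E'
import numpy as np,cv2
from scipy.spatial.transform import Rotation as R
from workcell import get_obs, optics, close_job, spotter, ctrl
def cal(n):
    c=optics.calibration(n);K=np.array(c["camera_matrix"]);o=np.array(c["orientation"],float)
    return K,np.array(c["xyz"],float),(R.from_rotvec(o).as_matrix() if o.size==3 else o)
def proj(n,P,c=None):
    K,t,M=c or cal(n);p=(np.atleast_2d(P)-t)@M@K.T
    return p[:,:2]/p[:,2:]
def onz(n,uv,z,c=None):
    K,t,M=c or cal(n);d=M@np.linalg.inv(K)@np.array([*uv,1.]);return t+d*(z-t[2])/d[2]
E
python3 - <<'E'
from h import *
for n in ("scene","top"):
    cv2.imwrite(f"pics/{n}0.png",optics.get_image(n))
    K,t,M=cal(n);print(n,K[0,0],t,M[:,2])
    for l in ("packed_knob","packed_case","packed_hinge","packed_lid_edge","channel","clip","flat_plate"):
        print(l,[(np.round(d["point"]).astype(int).tolist(),round(d["conf"],2)) for d in spotter.find_in(n,l)][:4])
s=get_obs();print(s["t"],s["ee_pos"],s["orientation"])
E
```

```text
scene 481.90056423540915 [ 171.84330515 -699.33831849  936.82303972] [ 0.30819881  0.59876173 -0.73925496]
packed_knob [([267, 235], 0.45)]
packed_case [([306, 225], 0.61), ([279, 224], 0.45)]
packed_hinge [([304, 220], 0.76)]
packed_lid_edge [([320, 186], 0.95)]
channel [([303, 230], 0.81), ([349, 202], 0.75)]
clip [([299, 217], 0.64), ([330, 330], 0.35)]
flat_plate [([282, 224], 0.6)]
top 582.8884192450785 [ 299.35274036   10.17584721 1458.20196925] [ 0.15247481  0.00536895 -0.98829277]
packed_knob [([284, 266], 0.7)]
packed_case [([273, 231], 0.67), ([480, 191], 0.5)]
packed_hinge [([266, 228], 0.8), ([398, 233], 0.25), ([481, 194], 0.18)]
packed_lid_edge [([266, 193], 0.67)]
channel [([288, 233], 0.93), ([260, 173], 0.91), ([335, 174], 0.68), ([257, 224], 0.17)]
clip []
flat_plate [([259, 244], 0.76), ([267, 194], 0.65), ([269, 230], 0.58)]
0.8 [175.59389559 599.84691901 222.72427805] [4.45860561e-01 3.10976920e+00 1.60007743e-04]
```

View pics/scene0.png

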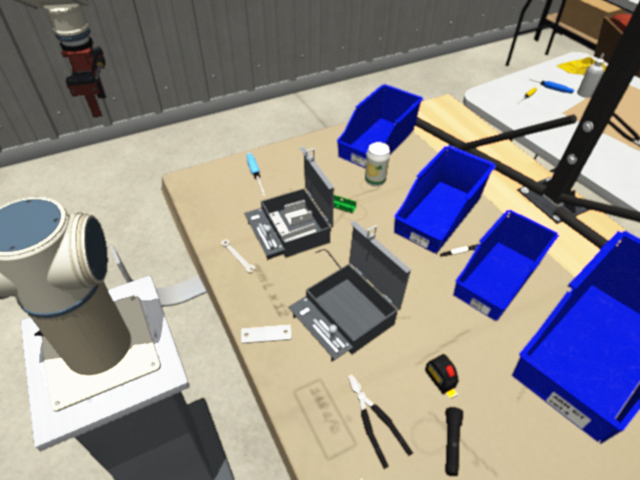

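View pics/top0.png

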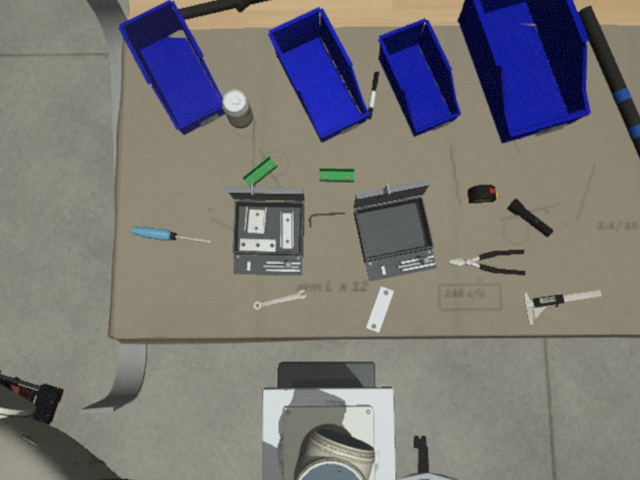

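The packed case is the left one in the top view, about (269,232): three parts lie in it. The one at (395,235) is empty, so it is the spare. The green channels at (260,171) and (337,175) are look-alikes. I'll confirm with one enlarged crop.

Run:
```python
from h import *
a=cv2.imread("pics/top0.png")[170:290,220:320];b=cv2.imread("pics/scene0.png")[140:260,240:340]
f=lambda i:cv2.resize(i,(400,480),interpolation=cv2.INTER_CUBIC)
cv2.imwrite("pics/crop.png",np.hstack([f(a),f(b)]))
for uv,z in (((233,275),36),((302,275),36),((284,266),92)): print(onz("top",uv,z))
for l in ("packed_knob",): print(onz("scene",(267,235),92))
```

```text
[426.94669   231.4128352  36.       ]
[425.27303849  62.55421051  36.        ]
[441.96335978 102.78373645  92.        ]
[433.97989463  70.40023399  92.        ]
```

View pics/crop.png

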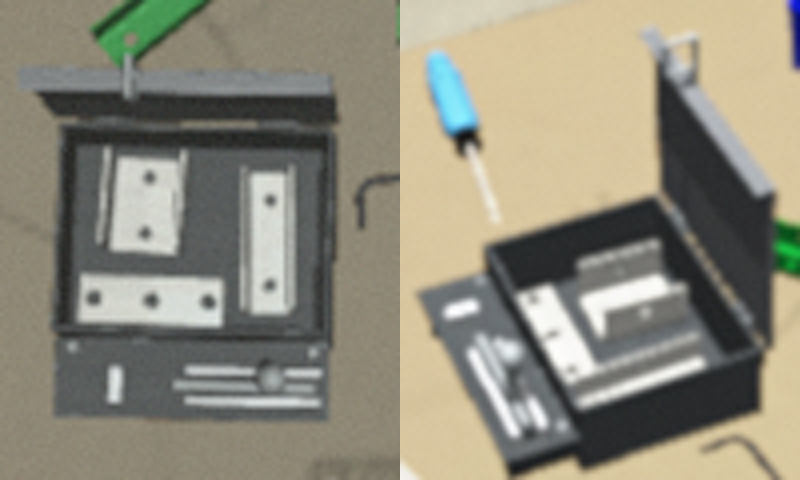

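The crop confirms it: three drilled parts lie in the left case. Its knob is at top (287,264) and scene (267,228), and its lid is upright. Next I fit the pose from corner picks in both views.

Run:
```python
from h import *
from scipy.optimize import least_squares
cs={n:cal(n) for n in("top","scene")}
T=lambda x,y:(220+x/4,170+y/4)
S=lambda x,y:(240+(x-400)/4,140+y/4)
r=[("top",T(58,328),(-65,85,60)),("top",T(328,338),(-65,-85,60)),("top",T(65,128),(65,85,60)),("top",T(335,130),(65,-85,60)),
("top",T(55,415),(-115,85,36)),("top",T(326,418),(-115,-85,36)),("top",T(270,376),(-95,-55,92)),
("scene",S(418,292),(-115,85,36)),("scene",S(488,243),(-65,85,60)),("scene",S(658,200),(65,85,60)),("scene",S(760,350),(65,-85,60)),("scene",S(580,435),(-65,-85,60)),("scene",S(510,462),(-115,-85,36)),("scene",S(510,350),(-95,-55,92))]
lid=[("top",T(20,70),88),("top",T(333,78),-88),("scene",S(660,62),88),("scene",S(770,190),-88)]
def f(p):
    x,y,a,ph=p;M=R.from_euler('z',a).as_matrix();o=np.array([x,y,0]);e=[]
    for n,uv,P in r: e.append(proj(n,M@np.array(P,float)+o,cs[n])[0]-uv)
    for n,uv,yy in lid:
        P=np.array([65-136*np.cos(ph)+3*np.sin(ph),yy,60+136*np.sin(ph)+3*np.cos(ph)]);e.append(proj(n,M@P+o,cs[n])[0]-uv)
    return np.array(e).ravel()
s=least_squares(f,[540,145,0,1.6],x_scale=[100,100,.1,.1],loss='soft_l1');print(s.x);print(np.round(f(s.x).reshape(-1,2),1).tolist())
x,y,a,ph=s.x;M=R.from_euler('z',a).as_matrix()
for P in((-95,-55,92),(65,0,60),(-71,0,65),(65-136*np.cos(ph),0,60+136*np.sin(ph))):print(M@np.array(P,float)+[x,y,0])
```

```text
[ 5.41426123e+02  1.40529156e+02 -3.93582130e-02  1.53287515e+00]
[[-1.3, 0.3], [1.4, -0.2], [-0.3, -2.2], [1.4, -0.8], [-0.2, 0.1], [1.5, 1.3], [2.2, 0.9], [-0.5, -1.5], [-1.3, -0.9], [0.4, -3.1], [1.6, -0.8], [-0.6, -6.7], [-1.4, -0.9], [0.4, 1.1], [0.4, -0.0], [1.3, 0.2], [-1.9, -9.6], [0.6, -0.5]]
[444.33555118  89.30981481  92.        ]
[606.37578454 137.97153254  60.        ]
[470.48110763 143.32286766  65.        ]
[601.22373299 138.17441285 195.90222664]
```

move_arm --pt "0 0 -4 -7 0" --pt "0 0 -4 -7 0" --pt "-3.4 -3.2 0 0 0" --pt "-3.4 -3.2 0 0 0" --pt "-3.4 -3.2 0 0 0" --pt "-3.4 -3.2 0 0 0" --pt "-3.4 -3.2 0 0 0" --pt "-3.4 -3.2 0 0 0" --pt "-3.4 -3.2 0 0 0" --pt "-3.4 -3.2 0 0 0"

```text
t: 2.05
ee_pos: [438.0, 331.9, 302.9]
orientation: [0.063, 3.141, 0.0]
ft_force: [0.7, 0.2, -0.2]
width: 0.2
grasp_force: 0.0
```

move_arm --pt "-4.3 -4 0 0 0" --pt "-4.3 -4 0 0 0" --pt "-4.3 -4 0 0 0" --pt "-4.3 -4 0 0 0" --pt "-4.3 -4 0 0 0" --pt "0 0 0 0 0"

```text
t: 2.8
ee_pos: [645.9, 121.4, 302.2]
orientation: [0.07, 3.14, -0.001]
ft_force: [-0.6, 0.7, -1.2]
width: 0.7
grasp_force: 0.0
```

Run:
```python
from h import *
i=optics.get_image("scene");j=optics.get_image("wrist")
a=cv2.resize(i[60:260,200:400],(480,480),interpolation=cv2.INTER_CUBIC)
cv2.imwrite("pics/b.png",np.hstack([a,cv2.resize(j,(320,240)).repeat(2,0)]) if 0 else np.hstack([a,np.vstack([cv2.resize(j,(320,240)),np.zeros((240,320,3),np.uint8)])]))
print(get_obs()["ee_pos"],proj("scene",get_obs()["ee_pos"]))
```

```text
[643.54601243 124.11552758 302.21459174] [[335.8283807  127.30288381]]
```

View pics/b.png

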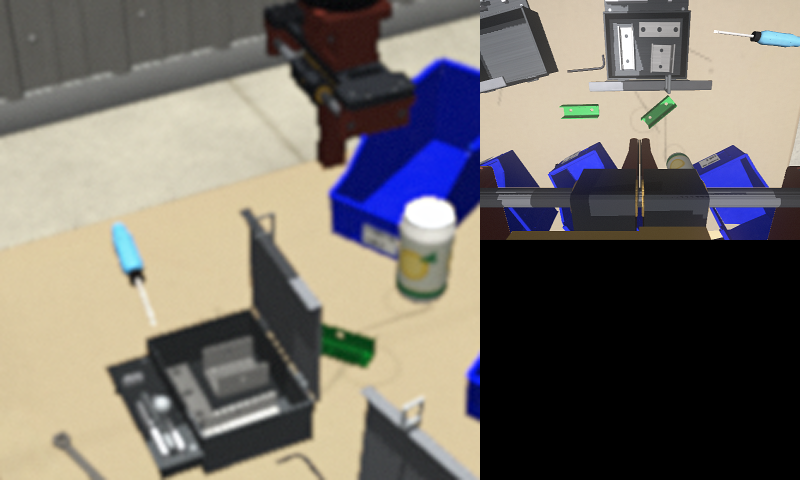

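The fingers hang behind the lid, which is still upright, and the parts are in place. I lower behind it and start the arc.

move_arm --pt "0 0 4.3 0 0" --pt "0 0 4.3 0 0" --pt "0 0 4.1 0 0" --pt "1.2 0 0 0 0" --pt "1 0 0.2 0 0" --pt "1 0 0.1 0 0" --pt "1 0 0.1 0 0" --pt "1 0 0.2 0 0"

```text
t: 3.9
ee_pos: [591.8, 126.7, 170.8]
orientation: [0.063, 3.139, 0.001]
ft_force: [1.5, -0.1, 1.3]
width: 0.0
grasp_force: 0.9
```

move_arm --pt "1.3 0 0.5 0 0" --pt "1.3 0 0.8 0 0" --pt "1.2 0 0.8 0 0" --pt "1.2 0 0.9 0 0" --pt "0.9 0 1.1 0 0" --pt "0.9 0 1.1 0 0" --pt "0 0 0 0 0"

```text
t: 4.78
ee_pos: [522.2, 129.2, 116.4]
orientation: [-0.063, -3.138, 0.001]
ft_force: [-0.4, -0.1, 0.5]
width: 0.5
grasp_force: 0.0
```

move_arm --pt "0.6 0 1.2 0 0" --pt "0.6 0 1.3 0 0" --pt "0.3 0 1.3 0 0" --pt "0.1 0 1 0 0" --pt "0 0 0.4 0 0" --pt "0 0 0 0 0"

```text
t: 5.52
ee_pos: [507.6, 129.9, 65.5]
orientation: [-0.063, -3.14, 0.0]
ft_force: [0.6, 1.1, -0.0]
width: 0.6
grasp_force: 0.0
```

Run:
```python
from h import *
i=optics.get_image("scene");j=optics.get_image("top")
f=lambda a:cv2.resize(a,(400,480),interpolation=cv2.INTER_CUBIC)
cv2.imwrite("pics/c.png",np.hstack([f(j[170:290,220:320]),f(i[140:260,240:340])]))
s=get_obs();print(s["ee_pos"],s["ft_force"])
```

```text
[507.99081757 130.00473206  65.6073353 ] [ 0.19232928 -0.25720051 -0.31762749]
```

View pics/c.png

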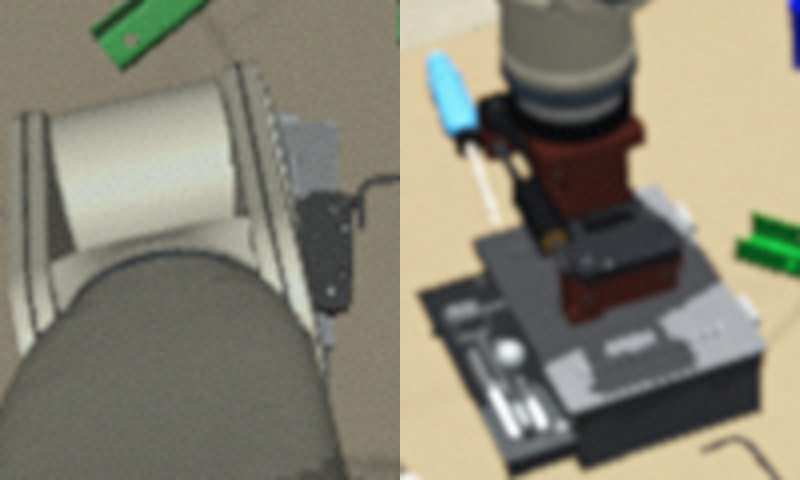

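The lid is down nearly flat over the case, with the staple beside the channel and the case where it was. I press a little more, watching the force.

move_arm --pt "0 0 0.2 0 0" --pt "0 0 0.2 0 0" --pt "0 0 0 0 0"

```text
t: 6.0
ee_pos: [508.3, 130.0, 64.9]
orientation: [0.063, 3.14, 0.0]
ft_force: [-10.8, -2.4, 40.3]
width: 0.8
grasp_force: 19.8
```

move_arm --pt "0 0 -3 0 0" --pt "0 0 -4 0 0" --pt "2 -2.8 0 0 0" --pt "2 -2.8 0 0 0" --pt "2 -2.7 0 0 0" --pt "0 0 0 0 0"

```text
t: 6.75
ee_pos: [443.1, 48.4, 131.6]
orientation: [-0.067, -3.14, 0.0]
ft_force: [0.2, -0.2, 0.2]
width: 0.3
grasp_force: 0.0
```

Run:
```python
from h import *
s=get_obs();c=cal("wrist");j=optics.get_image("wrist");i=optics.get_image("scene")
print(s["ee_pos"],s["ft_force"])
cv2.imwrite("pics/d.png",np.hstack([cv2.resize(j,(480,360)),cv2.resize(i[140:260,240:340],(300,360),interpolation=cv2.INTER_CUBIC)]))
print(proj("wrist",[[444.3,89.3,92],s["ee_pos"]],c))
for n in("wrist","scene"):
  for d in spotter.find_in(n,"packed_knob"): print(n,d["point"],d["conf"],onz(n,d["point"],92))
```

```text
[443.07837949  48.36539735 131.60697434] [ 0.1830086  -0.23985175  0.18358637]
[[387.70926549 265.34882051]
 [315.98812933 297.62179279]]
wrist [393.5, 242.2] 0.58 [433.02048126  93.90743896  92.        ]
scene [265.5, 233.0] 0.66 [433.33699933  78.2186849   92.        ]
scene [331.5, 330.9] 0.51 [ 446.3441721 -238.3261449   92.       ]
```

View pics/d.png

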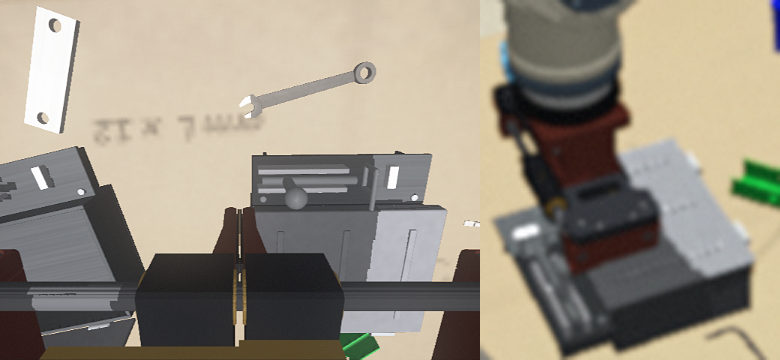

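The wrist view shows the lid shut flat with its staple over the bolt line. The knob at wrist (393,266) is within 3 mm of the fit. I lower beside it and push along +y.

move_arm --pt "0 0 2.8 0 0" --pt "0 0 2.8 0 0" --pt "0 1 0 0 0" --pt "0 0.8 0 0 0" --pt "0 0.8 0 0 0" --pt "0 0.8 0 0 0" --pt "0 0 0 0 0"

```text
t: 7.82
ee_pos: [446.3, 84.2, 76.2]
orientation: [0.062, 3.14, 0.001]
ft_force: [0.5, 0.1, -0.3]
width: 0.3
grasp_force: 0.0
```

move_arm --pt "0 0.7 0 0 0" --pt "0 0.7 0 0 0" --pt "0 0.6 0 0 0"

```text
t: 8.2
ee_pos: [446.7, 103.8, 75.7]
orientation: [-0.064, -3.141, 0.0]
ft_force: [-0.2, -1.7, 1.5]
width: 0.4
grasp_force: 1.1
```

Run:
```python
from h import *
s=get_obs();j=optics.get_image("wrist")
print(s["ee_pos"],s["ft_force"])
cv2.imwrite("pics/e.png",cv2.resize(j[180:380,200:600],(800,400)))
```

```text
[446.66912594 103.79514728  75.70432037] [-0.15893038 -1.72512286  1.54805416]
```

View pics/e.png

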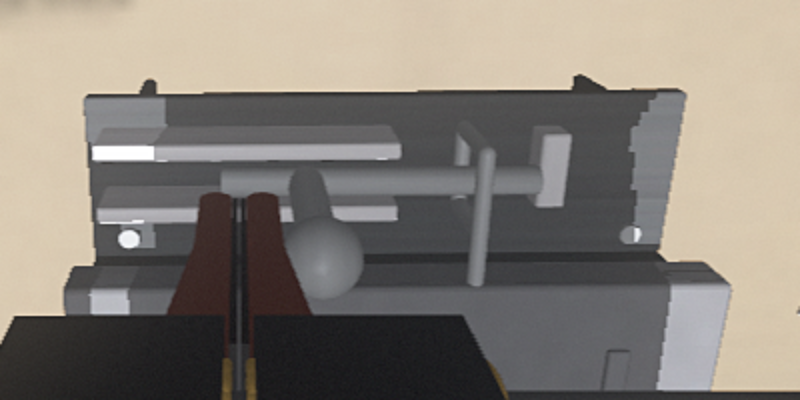

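The fingers are against the knob (ball at crop (325,258)). The bolt has passed through the staple and is almost at its stop block (548,168). I push on in small steps until the force shows the stop.

move_arm --pt "0 0.3 0 0 0" --pt "0 0.3 0 0 0" --pt "0 0 0 0 0"

```text
t: 8.62
ee_pos: [446.9, 109.6, 75.6]
orientation: [-0.063, -3.141, -0.0]
ft_force: [-0.5, -0.3, -0.2]
width: 0.4
grasp_force: 0.1
```

move_arm --pt "0 0.2 0 0 0" --pt "0 0.2 0 0 0" --pt "0 0 0 0 0"

```text
t: 9.0
ee_pos: [446.9, 112.7, 75.6]
orientation: [-0.063, -3.14, 0.002]
ft_force: [0.2, -7.0, 1.1]
width: 0.4
grasp_force: 3.8
```

move_arm --pt "0 0.1 0 0 0" --pt "0 0 0 0 0"

```text
t: 9.25
ee_pos: [446.7, 113.4, 75.6]
orientation: [-0.062, -3.14, 0.003]
ft_force: [-0.3, -9.9, 1.8]
width: 0.4
grasp_force: 4.9
```

The force rises with little motion, so the bolt is at its stop. I back off, rise clear and check.

move_arm --pt "0 -1 0 0 0" --pt "0 -2 0 0 0" --pt "0 0 -4 0 0" --pt "0 0 -5 0 0" --pt "0 -2 -2 0 0" --pt "0 0 0 0 0"

```text
t: 10.0
ee_pos: [446.1, 64.0, 187.1]
orientation: [0.066, 3.137, 0.001]
ft_force: [0.2, 0.3, -0.7]
width: 0.3
grasp_force: 0.0
```

Run:
```python
from h import *
s=get_obs();j=optics.get_image("wrist");i=optics.get_image("scene")
print(s["t"],s["ee_pos"],s["ft_force"])
cv2.imwrite("pics/f.png",np.hstack([cv2.resize(j,(480,360)),cv2.resize(i[140:380,220:420],(300,360),interpolation=cv2.INTER_CUBIC)]))
```

```text
10.0 [446.13783401  64.00512227 187.08182742] [ 0.21945791  0.32898065 -0.67278122]
```

View pics/f.png

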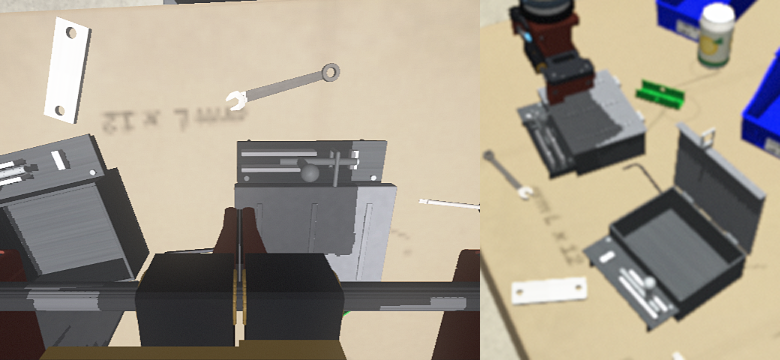

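The packed lid is shut, with its bolt through the staple up to the block at about (355,160). The spare case is open and untouched, and the robot is clear of everything.

```bash
python3 -c "
from h import *
print(close_job())"
```

```text
the job is handed in; nothing more can be done
None
```

The packed case's lid is pushed shut and its bolt pushed to its stop through the staple; the spare case still stands open and unbolted, and the job was handed in at about 10 s with no verdict returned.

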